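# Return the swabs and lay the slides on the drying rails

## Task

Finish the specimens: push every capped swab from the aluminium stand fully down into a tube of its own in the white rack, and lay every chamber slide from the bench, right way up, square across both raised drying rails, centred, with a visible gap between slides. When all of that is in place, press the timer's button fully down and let it go; leave the vials and the wash bottle undisturbed.

Things in the scene. Friction and masses are not known exactly. Their poses are not given: they have to be found in the camera images.
- dryer: Fixed drying station: white base plate 150 x 300 x 6 mm and two 8 mm steel rails along its y axis at x = +-27 mm, tops 45 mm above the bench. A guard frame of 6 mm rods runs round them (x = +-48, y = +-142 mm), top 50 mm up. Origin: under the plate's centre, on the bench; z up. A slide lies across both rails inside the guards, long axis along this x, middle at x = 0, y within +-120 mm.
- start_top (a point): Centre of the top of the timer's start button: white, round, 30 mm across, on a grey box 70 x 90 x 30 mm fixed to the bench. It is pressed straight down.
- start (a joint): Travel of the start button in m: 0 released, 0.006 fully down (about 5 N); it springs back.
- tube1_mouth (a point): Centre of the open mouth of tube 1 of four, in the fixed white rack (200 x 60 mm): a clear tube, outside 17 mm, bore 12 mm, 69 mm deep inside, upright; mouths 81 mm above the bench and 46 mm apart, in one row along the rack's y. z up. Any swab may go in any tube.
- tube2_mouth (a point): Centre of the open mouth of tube 2 of four, in the fixed white rack (200 x 60 mm): a clear tube, outside 17 mm, bore 12 mm, 69 mm deep inside, upright; mouths 81 mm above the bench and 46 mm apart, in one row along the rack's y. z up. Any swab may go in any tube.
- tube3_mouth (a point): Centre of the open mouth of tube 3 of four, in the fixed white rack (200 x 60 mm): a clear tube, outside 17 mm, bore 12 mm, 69 mm deep inside, upright; mouths 81 mm above the bench and 46 mm apart, in one row along the rack's y. z up. Any swab may go in any tube.
- tube4_mouth (a point): Centre of the open mouth of tube 4 of four, in the fixed white rack (200 x 60 mm): a clear tube, outside 17 mm, bore 12 mm, 69 mm deep inside, upright; mouths 81 mm above the bench and 46 mm apart, in one row along the rack's y. z up. Any swab may go in any tube.
- swab1_cap (a point): Swab 1 (may be absent), 15 g: white cap 15 mm across, 36 mm tall (the handle), under it a 6 mm stick ending in a round 7 mm bud 62 mm below the cap. Point: middle of the cap, 18 mm above its underside; z up the swab. Starts stick down in a fixed aluminium stand (50 x 150 x 72 mm, holes 46 mm apart), cap resting on its top. Fully in a tube the cap rests on the rim.
- swab2_cap (a point): Swab 2 (may be absent), 15 g: white cap 15 mm across, 36 mm tall (the handle), under it a 6 mm stick ending in a round 7 mm bud 62 mm below the cap. Point: middle of the cap, 18 mm above its underside; z up the swab. Starts stick down in a fixed aluminium stand (50 x 150 x 72 mm, holes 46 mm apart), cap resting on its top. Fully in a tube the cap rests on the rim.
- swab3_cap (a point): Swab 3 (may be absent), 15 g: white cap 15 mm across, 36 mm tall (the handle), under it a 6 mm stick ending in a round 7 mm bud 62 mm below the cap. Point: middle of the cap, 18 mm above its underside; z up the swab. Starts stick down in a fixed aluminium stand (50 x 150 x 72 mm, holes 46 mm apart), cap resting on its top. Fully in a tube the cap rests on the rim.
- slide1_mid (a point): Chamber slide 1 (may be absent): a clear glass plate 76 x 26 x 3 mm carrying a white chamber block 50 x 24 x 12 mm on its middle, 15 mm tall in all; 30 g. The point is its centre, 7.5 mm above its underside; x along its length, y across its width, z up. Starts flat on the bench. Lying on the rails its centre is 52.5 mm above the bench.
- slide2_mid (a point): Chamber slide 2 (may be absent): a clear glass plate 76 x 26 x 3 mm carrying a white chamber block 50 x 24 x 12 mm on its middle, 15 mm tall in all; 30 g. The point is its centre, 7.5 mm above its underside; x along its length, y across its width, z up. Starts flat on the bench. Lying on the rails its centre is 52.5 mm above the bench.
- slide3_mid (a point): Chamber slide 3 (may be absent): a clear glass plate 76 x 26 x 3 mm carrying a white chamber block 50 x 24 x 12 mm on its middle, 15 mm tall in all; 30 g. The point is its centre, 7.5 mm above its underside; x along its length, y across its width, z up. Starts flat on the bench. Lying on the rails its centre is 52.5 mm above the bench.
- slide4_mid (a point): Chamber slide 4 (may be absent): a clear glass plate 76 x 26 x 3 mm carrying a white chamber block 50 x 24 x 12 mm on its middle, 15 mm tall in all; 30 g. The point is its centre, 7.5 mm above its underside; x along its length, y across its width, z up. Starts flat on the bench. Lying on the rails its centre is 52.5 mm above the bench.
- vial: Bystander: small clear glass vial with a black cap, 28 mm across, 50 mm tall, loose on the bench; origin under its centre. Not to be disturbed.
- vial_b: Bystander: small amber glass vial with a black cap, 28 mm across, 50 mm tall, loose on the bench; origin under its centre. Not to be disturbed.
- washbottle: Bystander: white wash bottle with a red cap, 60 mm across, 140 mm tall, loose on the bench; origin under its centre. Not to be disturbed.
There are look-alikes about, which are no part of the job. Leave any yellow look-alike of the part that bears slide3_mid alone.

How it is judged (in metres and radians):
On the way, in this order (a step that is already met when the one before it is completed fails the run):
1. every swab fully in a tube and every slide lying across the rails, all let go (x of slide1_mid in the frame of dryer between -0.01 and 0.01 m and y of slide1_mid in the frame of dryer between -0.135 and 0.135 m and z of slide1_mid in the frame of dryer between 0.048 and 0.057 m and angle between each of slide1_mid, slide2_mid, slide3_mid, slide4_mid, swab1_cap, swab2_cap, swab3_cap's own z axis and vertical below 0.12 rad and angle between the x axis of each of slide1_mid, slide2_mid, slide3_mid, slide4_mid and the x axis of dryer, either way round below 0.25 rad and x of slide2_mid in the frame of dryer between -0.01 and 0.01 m and y of slide2_mid in the frame of dryer between -0.135 and 0.135 m and z of slide2_mid in the frame of dryer between 0.048 and 0.057 m and x of slide3_mid in the frame of dryer between -0.01 and 0.01 m and y of slide3_mid in the frame of dryer between -0.135 and 0.135 m and z of slide3_mid in the frame of dryer between 0.048 and 0.057 m and x of slide4_mid in the frame of dryer between -0.01 and 0.01 m and y of slide4_mid in the frame of dryer between -0.135 and 0.135 m and z of slide4_mid in the frame of dryer between 0.048 and 0.057 m and ((horizontal distance between swab1_cap and tube1_mouth below 0.006 m and z of swab1_cap in the frame of tube1_mouth between 0.012 and 0.022 m) or (horizontal distance between swab1_cap and tube2_mouth below 0.006 m and z of swab1_cap in the frame of tube2_mouth between 0.012 and 0.022 m) or (horizontal distance between swab1_cap and tube3_mouth below 0.006 m and z of swab1_cap in the frame of tube3_mouth between 0.012 and 0.022 m) or (horizontal distance between swab1_cap and tube4_mouth below 0.006 m and z of swab1_cap in the frame of tube4_mouth between 0.012 and 0.022 m)) and ((horizontal distance between swab2_cap and tube1_mouth below 0.006 m and z of swab2_cap in the frame of tube1_mouth between 0.012 and 0.022 m) or (horizontal distance between swab2_cap and tube2_mouth below 0.006 m and z of swab2_cap in the frame of tube2_mouth between 0.012 and 0.022 m) or (horizontal distance between swab2_cap and tube3_mouth below 0.006 m and z of swab2_cap in the frame of tube3_mouth between 0.012 and 0.022 m) or (horizontal distance between swab2_cap and tube4_mouth below 0.006 m and z of swab2_cap in the frame of tube4_mouth between 0.012 and 0.022 m)) and ((horizontal distance between swab3_cap and tube1_mouth below 0.006 m and z of swab3_cap in the frame of tube1_mouth between 0.012 and 0.022 m) or (horizontal distance between swab3_cap and tube2_mouth below 0.006 m and z of swab3_cap in the frame of tube2_mouth between 0.012 and 0.022 m) or (horizontal distance between swab3_cap and tube3_mouth below 0.006 m and z of swab3_cap in the frame of tube3_mouth between 0.012 and 0.022 m) or (horizontal distance between swab3_cap and tube4_mouth below 0.006 m and z of swab3_cap in the frame of tube4_mouth between 0.012 and 0.022 m)) and distance between slide1_mid and slide2_mid above 0.029 m and distance between each of slide1_mid, slide2_mid and slide3_mid above 0.029 m and distance between each of slide1_mid, slide2_mid, slide3_mid and slide4_mid above 0.029 m and contact force between the fingers and anything else below 0.3 N), for 0.3 s.
2. the start button is pressed fully down (value of joint start above 0.0045 m), for 0.05 s.
At the end, for the whole second after the job is handed in: Each swab in its own tube, cap on the rim (6 mm sideways, 4 mm up, 0.12 rad). Each slide level (0.12 rad) and right way up across both rails, centred to 10 mm, square to 0.25 rad, centres over 29 mm apart. Button released after the press, all at rest, nothing touched (all of step 1 and value of joint start below 0.0015 m and linear speed of each of slide1, slide2, slide3, slide4 below 0.02 m/s).
It fails at once if the clear vial is knocked over or shoved (angle between vial's own z axis and vertical above 0.6 rad or distance of vial from where it was at the start of the episode above 0.06 m).
It fails at once if the amber vial is knocked over or shoved (angle between vial_b's own z axis and vertical above 0.6 rad or distance of vial_b from where it was at the start of the episode above 0.06 m).
It fails at once if the wash bottle is knocked over or shoved (angle between washbottle's own z axis and vertical above 0.6 rad or distance of washbottle from where it was at the start of the episode above 0.06 m).
Of swab1, swab2, swab3 only 2 to 3 are there at a start; the rules pass over those that are not, and their reading is None.
Of slide1, slide2, slide3, slide4 only 3 to 4 are there at a start; the rules pass over those that are not, and their reading is None.
At some moment in a run one of slide1, slide2, slide3, slide4 may be knocked a few centimetres aside while the robot is not near it.
It also fails if it takes over 210 s, if anything falls off the work surface, if the arm or the gripper's body presses on something with over 40 N, if the wrist force passes 120 N, or if a joint passes its speed limit or range.

## Robot

A 6-joint arm with a two-finger parallel gripper is mounted at the origin on the work surface. World frame = base frame: x ahead of the robot, y to its left, z up, the work surface at z = 0. Lengths are in mm, angles in rad, forces in N, time in s.
With the tool pointing down it reaches from about 400 to 925 mm from the base axis. Payload 12.5 kg.
Tool frame: the origin (TCP) lies where the fingers leave the gripper's body, on its centre line; the fingertips stand 78 mm ahead of it and the grasp point (between the pads) lies ahead of it (ctrl.hold_point_z is the z of the grasp point in the tool frame, in mm); z points along the fingers, y is the line along which they close (so a half turn about z gives the same grasp; the last joint's range is limited). The gripper opens to 95 mm and grips with 3 to 60 N. Pads are 20 mm wide; open, the fingers measure 119 mm over their backs; the gripper's body (75 mm by 180 mm) begins 59 mm behind the grasp point.
Start: joints at [1.031, 0.491, 1.559, -0, 1.092, -0.106], TCP at [262.684, 567.129, 292.261] pointing down, gripper open.
Joint ranges: [-3.1, 3.1], [-0.84, 2.19], [0.05, 2.79], [-1.13, 4.28], [0.06, 2.93], [-2.69, 2.69]. Speed limits (rad/s): [2.22, 2.22, 2.79, 3.14, 3.14, 3.14].

## Interface

Orientations are given as a rotation vector (axis times angle).
In Python, from plant import ctrl, ik, camera, camera_info, finish_job, boxes_of, outline_of, read_time_s, read_qpos, read_joint_velocities, read_joint_efforts, read_position, read_orientation, read_contact_force, read_torque, read_width, read_finger_force gives the robot as it stands. Calls block until the motion is done:
- ctrl.move_pose(position, orientation): joint-space move of the TCP to a pose.
- ctrl.line_to(position, orientation=None, v=150): straight line of the TCP; orientation=None keeps the orientation; v is the mean speed in mm/s.
- ctrl.goto_joints(angles): joint-space move.
- ctrl.gripper_to(opening, force=None): finger opening in mm; force is the grip in N (None keeps the last); returns when the fingers have stopped.
- ctrl.dwell(seconds).
- ik(position, orientation): joint angles nearest the present ones, or None.
- camera(name): name is "side" or "top" or "wrist"; returns (picture, depth): 400x640x3 uint8, blue, green, red; 400x640 float32, mm along the optical axis (not along the pixel's ray), 0 where there is no reading.
- camera_info(name): a dict with "mtx" (3x3 intrinsics, pixels), "world_from_camera" (4x4, takes a point from camera to world coordinates). Camera axes: x right, y down, z forward; pixel columns grow to the right and rows downward; lengths in mm; the calibration is good to about 2 mm. A picture is of the moment at which its call begins: read the wrist's pose just before it. camera_info takes no time and is no camera call; for the wrist camera it gives the pose at the moment of the call.
A pose or a line that the arm cannot do raises ctrl.Unreachable and nothing moves.
- finish_job(): hands the job in; it is judged then, once.
Trained networks look in the newest picture that a camera, given by its name, has taken for a name from the list of things; names that differ only in an ending like _2 or _b are one class to them, and where a whole thing is asked for, a point or a joint stands for the part that bears it (a point fixed in the world has none). Each returns a list of dicts, best first, with "p" (0 to 1); they miss things now and then, are a little off and sometimes report something else, mostly with a low value. They report only what shows in the picture. A call takes as long as a camera call. They do not tell look-alikes from the thing itself.
- boxes_of(camera, thing): "position" ([x, y, z] in mm, in world coordinates, good to about 4 mm: the middle of the surface that is visible of it).
- outline_of(camera, thing): "mask" (400x640 bool, what is visible of it).
Readings, each from a call of its own:
- read_time_s(): time.
- read_qpos(): joint angles.
- read_joint_velocities(): joint speeds.
- read_joint_efforts(): joint torques, N m.
- read_position(): TCP position.
- read_orientation(): TCP orientation.
- read_contact_force(): force on the tool from outside, world axes, zero at the start.
- read_torque(): the same for the moment, N m.
- read_width(): finger opening in mm.
- read_finger_force(): force on a finger pad.
Only numpy, scipy, OpenCV 4.12 (cv2) and the standard library are available. Lean on these libraries where they do the work, as an engineer would, in place of code of your own. Each camera call takes 0.05 s, during which the arm holds its last target. There are 200 camera calls.

## Working session

There is one attempt and no reset: what is moved stays moved. The work goes in short steps, each a Python script; the robot and the scene stay as the last script left them, time stands still between calls to the robot, and variables do not carry over. Pictures are saved under pics/ and viewed, at most 14 in all, crops included, and the job is handed in when it is done.

```bash
ls; mkdir -p pics; python3 - <<'E'
from plant import *
import cv2,numpy as np
print(read_time_s(),read_position(),read_orientation(),ctrl.hold_point_z)
for n in ["top","side"]:
    im,d=camera(n); cv2.imwrite(f"pics/{n}0.png",im); i=camera_info(n)
    print(n,np.round(i["mtx"],1).tolist(),np.round(i["world_from_camera"],3).tolist())
    for t in ["dryer","start_top","tube1_mouth","swab1_cap","slide1_mid","vial","washbottle"]:
        print(t,[(np.round(b["position"]).astype(int).tolist(),round(b["p"],2)) for b in boxes_of(n,t)])
E
```

```text
pics
0.0 [262.60329193 567.00111721 291.66645922] [-6.75983564e-01 -3.06765209e+00  1.59188559e-03] 58.8
top [[435.1, 0.0, 311.5], [0.0, 435.1, 200.9], [0.0, 0.0, 1.0]] [[0.013, -0.986, 0.167, 383.738], [-1.0, -0.011, 0.011, -48.128], [-0.009, -0.168, -0.986, 1145.007], [0.0, 0.0, 0.0, 1.0]]
dryer [([613, 217, 7], 0.63), ([542, -361, 108], 0.52), ([629, -129, 7], 0.51), ([558, -273, 109], 0.17)]
start_top []
tube1_mouth [([632, -127, 7], 0.86), ([477, -68, 11], 0.18)]
swab1_cap []
slide1_mid []
vial [([773, -35, 54], 0.7), ([795, 20, 51], 0.54)]
washbottle [([403, 305, 98], 0.56), ([448, -228, 15], 0.17)]
side [[384.7, 0.0, 322.9], [0.0, 384.7, 202.7], [0.0, 0.0, 1.0]] [[0.85, -0.318, 0.419, 165.554], [-0.525, -0.478, 0.704, -720.697], [-0.024, -0.819, -0.574, 611.714], [0.0, 0.0, 0.0, 1.0]]
dryer [([602, 190, 6], 0.89)]
start_top [([446, -387, 49], 0.62)]
tube1_mouth [([629, -130, 30], 0.82), ([443, -235, 17], 0.49)]
swab1_cap [([538, -370, 97], 0.65)]
slide1_mid []
vial [([772, -40, 31], 0.57)]
washbottle [([400, 300, 70], 0.78), ([628, -131, 35], 0.16)]
```

View pics/top0.png

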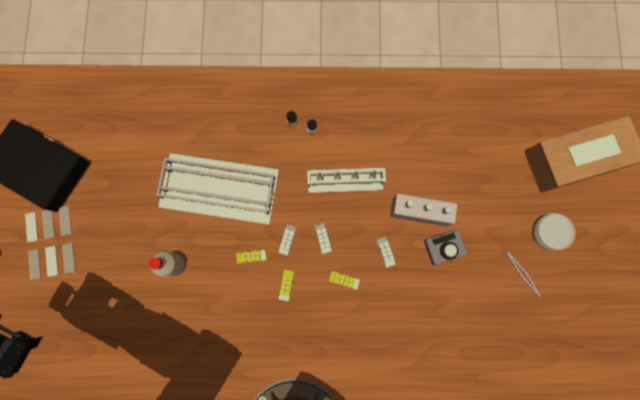

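View pics/side0.png

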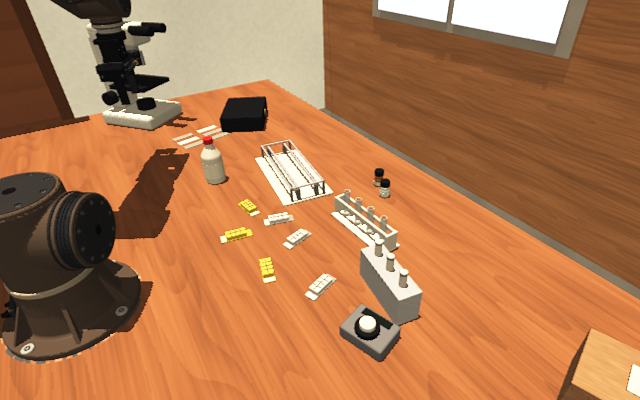

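Top view: white slides at (287,240), (323,238), (386,252) and yellow look-alikes at (251,257), (287,285), (345,281). Three capped swabs are at (409,204), (428,208), (447,211), the rack is at (346,180), the dryer at (218,188) and the button at (450,251). Thin flat slides by the microscope, around (50,240), are decor. I choose the three white ones with blocks and will check them from close with the wrist camera.

```bash
cat > h.py <<'E'
from plant import *
import cv2,numpy as np
from scipy.spatial.transform import Rotation as R
H=ctrl.hold_point_z
def ori(a):  # tool down, closing axis (tool y) at world angle a
    y=np.array([np.cos(a),np.sin(a),0]);z=np.array([0,0,-1.]);x=np.cross(y,z)
    return R.from_matrix(np.c_[x,y,z]).as_rotvec()
def cloud(n):
    i=camera_info(n); im,d=camera(n); K=i["mtx"];T=np.array(i["world_from_camera"])
    v,u=np.mgrid[:400,:640]
    P=np.stack([(u-K[0][2])/K[0][0]*d,(v-K[1][2])/K[1][1]*d,d],-1)@T[:3,:3].T+T[:3,3]
    P[d==0]=np.nan
    return im,P
def px(n,p,z):  # pixel -> world on plane z
    i=camera_info(n);K=np.array(i["mtx"]);T=np.array(i["world_from_camera"])
    r=T[:3,:3]@np.linalg.inv(K)@[p[0],p[1],1]; return T[:3,3]+r*(z-T[2,3])/r[2]
def best(a): # of the half-turn pair, the one with joint 6 nearer zero
    return a
E
python3 - <<'E'
from h import *
im,P=cloud("top")
for k,(u,v) in dict(s1=(287,240),s2=(323,238),s3=(386,252),y1=(251,257),y2=(287,285),y3=(345,281),w1=(409,204),w2=(428,208),w3=(447,211),btn=(450,251),t1=(320,176),t4=(373,175)).items(): print(k,np.round(P[v,u]),im[v,u])
T=camera_info("wrist");print(np.round(T["world_from_camera"],3).tolist(),T["mtx"])
# slides by colour
hsv=cv2.cvtColor(im,cv2.COLOR_BGR2HSV)
E
```

```text
s1 [472.  26.  16.] [152 180 181]
s2 [478. -67.  15.] [140 166 169]
s3 [ 444. -230.   14.] [147 174 177]
y1 [427. 119.  12.] [ 64 172 184]
y2 [357.  24.  14.] [ 75 166 177]
y3 [ 369. -124.   16.] [ 71 166 178]
w1 [ 555. -272.  106.] [163 193 194]
w2 [ 546. -318.  104.] [154 184 186]
w3 [ 539. -363.  107.] [155 185 186]
btn [ 447. -383.   51.] [167 197 199]
t1 [627. -57.  84.] [ 82  99 109]
t4 [ 632. -190.   79.] [ 82  99 106]
[[0.421, 0.881, 0.217, 201.72], [0.907, -0.408, -0.101, 594.928], [-0.0, 0.239, -0.971, 384.525], [0.0, 0.0, 0.0, 1.0]] [[326.44182065   0.         319.32704325]
 [  0.         326.44182065 200.84696045]
 [  0.           0.           1.        ]]
```

```bash
cat >> h.py <<'E'
def view(n,name=None):
    im,P=cloud(n)
    if name: cv2.imwrite(f"pics/{name}.png",im)
    return im,P
E
python3 - <<'E'
from h import *
ctrl.move_pose([530,-230,290],ori(np.pi/2)); print(read_qpos(),read_time_s())
im,P=view("wrist","w1"); np.savez("w1.npz",im=im,P=P,T=camera_info("wrist")["world_from_camera"])
for t in ["start_top","tube1_mouth","swab1_cap","slide1_mid"]:
    print(t,[(np.round(b["position"]).astype(int).tolist(),round(b["p"],2)) for b in boxes_of("wrist",t)])
ctrl.move_pose([530,100,290],ori(np.pi/2)); print(read_qpos(),read_time_s())
im,P=view("wrist","w2"); np.savez("w2.npz",im=im,P=P,T=camera_info("wrist")["world_from_camera"])
for t in ["tube1_mouth","slide1_mid","dryer"]:
    print(t,[(np.round(b["position"]).astype(int).tolist(),round(b["p"],2)) for b in boxes_of("wrist",t)])
E
```

```text
[-5.22730463e-01  4.26021907e-01  1.68018516e+00  9.36942126e-05
  1.03534790e+00 -2.09428315e+00] 3.8
start_top [([450, -380, 55], 0.69)]
tube1_mouth [([621, -148, 11], 0.79)]
swab1_cap [([539, -364, 103], 0.8)]
slide1_mid []
[ 6.25545040e-02  3.72276037e-01  1.77144769e+00 -2.16517229e-04
  9.97669623e-01 -1.50745241e+00] 5.3
tube1_mouth [([616, -84, 8], 0.77)]
slide1_mid []
dryer [([568, 185, 6], 0.69)]
```

View pics/w1.png

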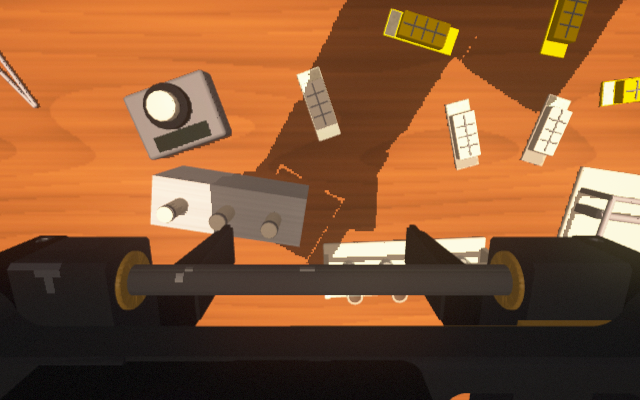

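View pics/w2.png

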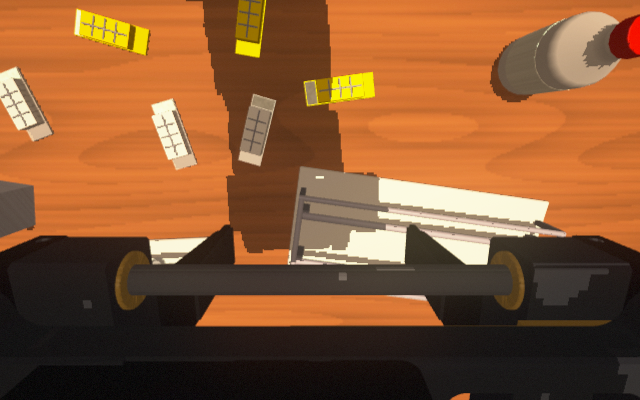

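w1 shows the caps at (165,213), (219,220), (270,229), the button at (167,105) and the white slides at (318,105), (463,135), (547,130). In w2 the dryer's plate spans (290–560,170–290), partly hidden. I will look from the other side for the rack and dryer.

```bash
python3 - <<'E'
from h import *
o=ori(-np.pi/2)
for k,p in dict(w3=[420,180,290],w4=[430,-200,290]).items():
    ctrl.move_pose(p,o); print(read_qpos().round(2),read_time_s())
    im,P=view("wrist",k); np.savez(k+".npz",im=im,P=P)
im,P=cloud("top"); np.savez("t.npz",im=im,P=P)
def comps(m,mn=20):
    n,l,s,c=cv2.connectedComponentsWithStats(m.astype(np.uint8)); return [l==i for i in range(1,n) if s[i,4]>=mn]
for k in ["w1","w2","w3","w4","t"]:
    f=np.load(k+".npz");im,P=f["im"],f["P"];z=P[...,2];hsv=cv2.cvtColor(im,cv2.COLOR_BGR2HSV)
    x,y=P[...,0],P[...,1]
    bench=(x>330)&(x<950)&(abs(y)<470)
    def rep(n,m,mn=20):
        for c in comps(m&bench,mn):
            q=P[c]; r=cv2.minAreaRect(q[:,:2].astype(np.float32))
            print(k,n,c.sum(),np.round(r[0],1),np.round(r[1],1),round(r[2],1),"z",np.round(np.nanmedian(q[:,2]),1),np.round(np.nanpercentile(q[:,2],95),1))
    white=(hsv[...,1]<95)
    rep("cap",white&(z>92)&(z<118)&(x>500)&(y<-240)&(y>-390),6)
    rep("slide",white&(z>8)&(z<20)&(x<520)&(y<100)&(y>-280),30)
    rep("plate",white&(z>1)&(z<13)&(x>530)&(y>40),300)
    rep("rail/guard",(z>35)&(z<60)&(x>530)&(x<720)&(y>40)&(y<400),60)
    rep("tube",(z>72)&(z<95)&(x>590)&(x<670)&(y<-30)&(y>-240),6)
    rep("btn",white&(z>36)&(z<60)&(x>400)&(x<500)&(y<-330),20)
E
```

```text
[ 0.26  0.26  1.96 -0.    0.93  1.83] 8.3083
[-0.57  0.28  1.92  0.    0.94  1.  ] 9.775
w1 cap 357 [ 542.2 -365.4] [15.3 15. ] 54.1 z 107.1 108.5
w1 cap 306 [ 549.3 -320. ] [14.8 14.5] 9.8 z 107.2 108.6
w1 cap 298 [ 556.7 -274.8] [15.5 14.6] 72.6 z 107.3 108.7
w1 slide 1064 [ 445.3 -230.5] [49.9 24. ] 19.4 z 14.7 16.1
w1 slide 1162 [473.8  27. ] [25.7 50. ] 73.9 z 14.5 16.0
w1 slide 1066 [478.5 -67.2] [50.2 24.6] 15.2 z 14.6 16.0
w1 plate 2173 [565.1 106.6] [86.3 69.5] 90.0 z 5.5 7.1
w1 plate 327 [565.2 138.1] [36.4 14.8] 81.5 z 5.5 6.9
w1 plate 778 [595.3 144. ] [58.7 29.4] 68.4 z 5.5 6.8
w1 rail/guard 781 [562.8  95. ] [45.3 44.8] 83.8 z 46.4 49.9
w1 tube 103 [ 641.3 -193.7] [ 9.6 15.5] 0.9 z 79.9 81.3
w1 tube 90 [ 640.9 -147.6] [15.5  8.7] 88.6 z 79.6 81.2
w1 btn 1407 [ 448.8 -383.9] [42.2 42.9] 31.9 z 50.0 52.6
w2 slide 1251 [ 445.1 -229.4] [50.4 25.8] 19.1 z 14.6 16.1
w2 slide 1021 [473.8  27.6] [23.7 50.1] 74.0 z 14.7 16.1
w2 slide 1087 [478.2 -66.3] [50.1 24.6] 15.5 z 14.6 16.0
w2 plate 6305 [561.3 210. ] [101.6 320.5] 8.8 z 5.6 6.9
w2 plate 2280 [582.5 222.1] [288.  14.] 81.
[... 1365 characters left out ...]
 [15.  13.7] 49.9 z 106.7 111.6
t cap 47 [ 544.2 -365.1] [14.5 15.8] 39.9 z 105.8 110.5
t slide 179 [475.1  27.3] [24.  49.9] 73.5 z 14.8 18.1
t slide 174 [479.9 -66.8] [49.6 24.2] 15.1 z 15.1 18.6
t plate 1815 [609.9 214.2] [301.6 151.5] 81.9 z 6.2 9.8
t plate 577 [657.5 215.2] [282.5  16.9] 81.9 z 6.5 10.1
t plate 1789 [618.3 221.3] [284.   48.4] 81.9 z 6.4 10.1
t plate 514 [579.4 226.7] [283.3  13.7] 81.8 z 6.5 9.8
t rail/guard 1350 [610.7 213.6] [291.1 102.8] 82.0 z 47.1 52.5
t tube 29 [ 639.3 -192.9] [16.5 15.5] 79.8 z 78.9 83.4
t tube 28 [633.2 -54.6] [15.8 15. ] 0.7 z 80.6 83.7
t tube 23 [ 635.5 -101.5] [14.5 15.9] 64.9 z 80.7 84.5
t tube 27 [ 636.9 -147.2] [14.6 15.2] 5.1 z 80.6 83.5
```

View pics/w3.png

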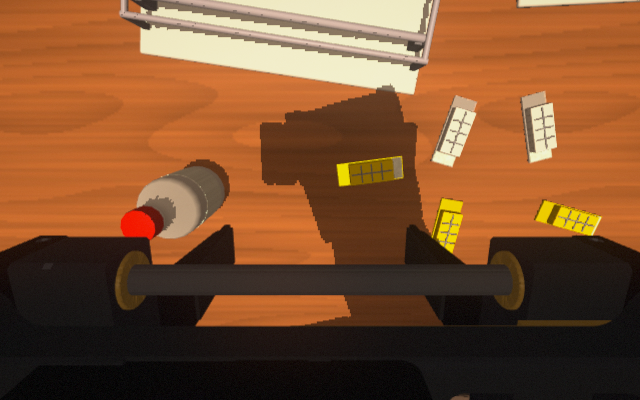

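View pics/w4.png

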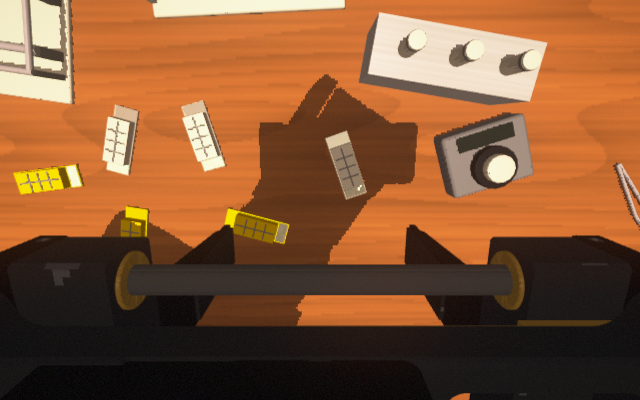

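The views agree to 1–2 mm: caps at z≈107, block tops at 14.7, plate 300×150, rail frame top at about 50 and caps 46 mm apart. The three white slides sit at about (474,27), (479,-67) and (446,-231). Next is a closer pair of views for the tubes, from opposite camera sides.

```bash
python3 - <<'E'
from h import *
for k,p,a in [("r1",[570,-125,250],-np.pi/2),("r2",[690,-125,250],np.pi/2)]:
    ctrl.move_pose(p,ori(a)); print(read_qpos().round(2),read_time_s())
    im,P=view("wrist",k); z=P[...,2];x,y=P[...,0],P[...,1]
    m=(z>74)&(z<90)&(x>590)&(x<680)&(y<-20)&(y>-240)
    n,l,s,c=cv2.connectedComponentsWithStats(m.astype(np.uint8))
    for i in range(1,n):
        if s[i,4]>15:
            q=P[l==i]; r=cv2.minAreaRect(q[:,:2].astype(np.float32)); print(k,s[i,4],np.round(r[0],1),np.round(r[1],1),np.round(np.median(q[:,2]),1),c[i].round())
E
```

```text
[-0.33  0.48  1.71 -0.    0.95  1.24] 10.575
r1 252 [ 639.2 -193.4] [16.5 16.2] 80.4 [407. 116.]
r1 203 [ 637.2 -147.8] [16.1 16.1] 80.5 [349. 119.]
r1 204 [ 635.3 -101.9] [16.2 16. ] 80.5 [290. 121.]
r1 253 [633.  -56.1] [16.3 16.3] 80.3 [232. 124.]
[-0.27  0.64  1.4  -0.    1.1  -1.84] 13.2333
r2 244 [632.4 -55.9] [16.3 16.3] 80.2 [407. 133.]
r2 209 [ 634.7 -101.7] [16.4 15.8] 80.5 [350. 136.]
r2 200 [ 636.6 -147.4] [16.2 16.3] 80.6 [292. 138.]
r2 242 [ 638.7 -193.3] [16.3 16.5] 80.3 [234. 141.]
```

View pics/r1.png

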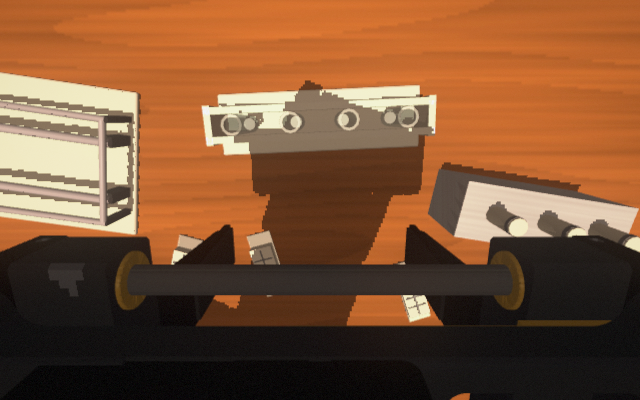

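r1 shows four empty tubes with mouths at (232,124), (290,121), (349,119), (407,116), agreeing between the two views within 0.6 mm, z≈80.4. Now the first swab.

```bash
cat >> h.py <<'E'
def o6(p,a): # of the two equivalent grasps the one with the smaller last joint
    c=[(abs(q[5]),k) for k in (a,a+np.pi) if (q:=ik(p,ori(k))) is not None]
    return ori(min(c)[1])
CAPS=[(557.3,-274.8),(549.9,-320.1),(542.7,-365.4)]
TUBES=[(639,-193.3),(636.9,-147.6),(635,-101.8)]
def swab(i):
    cx,cy=CAPS[i];tx,ty=TUBES[i];g=94.5+H
    o=o6([cx,cy,g+60],-0.16)
    ctrl.gripper_to(45,15); ctrl.move_pose([cx,cy,g+45],o); ctrl.line_to([cx,cy,g],v=100)
    ctrl.gripper_to(0,15); print("w",read_width(),read_finger_force())
    ctrl.line_to([cx,cy,g+92],v=150)
    ctrl.move_pose([tx,ty,g+92],o); f0=read_contact_force()
    for dz in (66,50,30,11.5,9.5):
        ctrl.line_to([tx,ty,g+dz],v=70); f=read_contact_force()-f0; print(dz,f.round(1),read_position().round(1))
        if f[2]>12: break
    print(read_width())
def drop(i):
    tx,ty=TUBES[i];p=read_position()
    ctrl.gripper_to(40); ctrl.line_to([p[0],p[1],p[2]+60],v=150)
E
python3 - <<'E'
from h import *
swab(0); print(read_time_s())
E
```

```text
w 14.773068646973048 15.000128298997879
66 [ 0.7 -0.9 -0.4] [ 638.9 -193.6  219. ]
50 [-0.3 -1.   0.5] [ 638.9 -193.2  202.7]
30 [ 0.3 -0.5 -0. ] [ 638.9 -193.3  182.8]
11.5 [-0.  -0.2 -0.6] [ 638.9 -193.3  164.3]
9.5 [ 0.8  0.4 -0.8] [ 639.  -193.3  162.9]
14.69464836829664
20.05
```

```bash
sed -i 's/11.5,9.5)/11.5,8.2)/' h.py; python3 - <<'E'
from h import *
f0=read_contact_force(); p=read_position(); ctrl.line_to([639,-193.3,94.5+H+8.2],v=30); print((read_contact_force()-f0).round(1),read_position().round(1))
drop(0)
for i in (1,2):
    swab(i); drop(i); print(read_time_s())
ctrl.move_pose([570,-125,290],ori(-np.pi/2))
im,P=view("wrist","r3"); z=P[...,2];x,y=P[...,0],P[...,1]
m=(z>95)&(z<150)&(x>590)&(x<680)&(y<-20)&(y>-240)
n,l,s,c=cv2.connectedComponentsWithStats(m.astype(np.uint8))
for i in range(1,n):
    if s[i,4]>15:
        q=P[l==i]; q=q[q[:,2]>np.percentile(q[:,2],90)-5]; r=cv2.minAreaRect(q[:,:2].astype(np.float32)); print(s[i,4],np.round(r[0],1),np.round(r[1],1),np.round(np.median(q[:,2]),1))
print(read_time_s())
E
```

```text
[-1.3 -0.2  7.3] [ 639.1 -193.3  162.5]
w 14.749928966585346 15.000129640102386
66 [ 0.2 -1.2 -0.4] [ 636.8 -147.9  218.9]
50 [-0.  -0.3  1.2] [ 636.8 -147.5  202.7]
30 [-0.6 -0.  -0.1] [ 636.8 -147.6  182.8]
11.5 [ 0.  -1.2  0.6] [ 636.8 -147.6  164.3]
8.2 [ 0.6 -0.8  3.5] [ 637.2 -147.7  162. ]
14.516583063675258
28.55
w 14.792975022290381 15.000129640102386
66 [1.2 0.4 0.9] [ 635.  -102.   218.9]
50 [2.2 0.9 0.8] [ 634.9 -101.7  202.8]
30 [1.  0.4 1.8] [ 634.9 -101.8  182.8]
11.5 [1.7 0.4 0.9] [ 634.9 -101.8  164.2]
8.2 [1.6 0.7 3.8] [ 635.3 -101.9  162. ]
14.54538046991545
36.1333
394 [ 638.9 -193.2] [15.5 15. ] 116.6
316 [ 638.5 -145.5] [14.7 14.4] 116.6
320 [ 635.4 -102.3] [14.7 15.3] 116.5
37.4
```

View pics/r3.png

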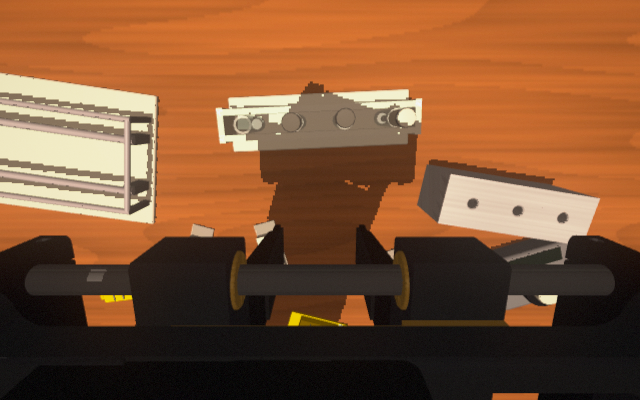

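All three swabs are in: cap tops at z=116.6 (81+36=117), within 3 mm sideways, and the stand's holes at (473,204), (517,211), (562,218) are empty. Now the dryer pose and a fresh look at the slides, then the first slide.

```bash
cat >> h.py <<'E'
def whites(P,im,zlo=8,zhi=20,box=(380,530,-290,110),mn=100):
    hsv=cv2.cvtColor(im,cv2.COLOR_BGR2HSV); z,x,y=P[...,2],P[...,0],P[...,1]
    m=(hsv[...,1]<95)&(z>zlo)&(z<zhi)&(x>box[0])&(x<box[1])&(y>box[2])&(y<box[3])
    n,l,s,_=cv2.connectedComponentsWithStats(m.astype(np.uint8)); out=[]
    for i in range(1,n):
        if s[i,4]<mn: continue
        q=P[l==i]; (c,(w,h),a)=cv2.minAreaRect(q[:,:2].astype(np.float32))
        if w<h: a+=90
        a=(a+90)%180-90
        out.append((round(c[0],1),round(c[1],1),round(a,1),round(max(w,h),1),round(min(w,h),1),round(float(np.median(q[:,2])),1)))
    return out
def pick(x,y,th): # th deg of long axis
    a=np.radians(th-90); o=ori(a); g=82
    ctrl.gripper_to(55,12); ctrl.move_pose([x,y,g+60],o); ctrl.line_to([x,y,g],v=100)
    ctrl.gripper_to(0,12); print("w",read_width())
    ctrl.line_to([x,y,g+100],v=150)
D=np.array([609,214.]);DA=np.radians(-8.1)
def place(s):
    c=D+s*np.array([-np.sin(DA),np.cos(DA)]);o=ori(DA-np.pi/2)
    ctrl.move_pose([*c,182],o); f0=read_contact_force(); ctrl.line_to([*c,132],v=100); ctrl.line_to([*c,127.3],v=30)
    print("placed",read_width(),(read_contact_force()-f0).round(1),read_position().round(1))
    ctrl.gripper_to(40); ctrl.line_to([*c,200],v=150)
E
python3 - <<'E'
from h import *
ctrl.move_pose([545,214,290],ori(-np.pi/2)); im,P=view("wrist","d1")
z,x,y=P[...,2],P[...,0],P[...,1]
for zl,zh in ((40,60),(2,12)):
    m=(z>zl)&(z<zh)&(x>515)&(x<720)&(y>30)&(y<400)&(cv2.cvtColor(im,cv2.COLOR_BGR2HSV)[...,1]<95)
    q=P[m]; print(m.sum(),cv2.minAreaRect(q[:,:2].astype(np.float32)),np.percentile(q[:,2],[10,50,95]).round(1))
ctrl.move_pose([430,-150,290],ori(-np.pi/2)); im,P=view("wrist")
print(whites(P,im),read_time_s())
E
```

```text
9212 ((610.0572509765625, 213.20840454101562), (289.79925537109375, 102.1722412109375), 81.78590393066406) [42.9 46.8 50.3]
28334 ((609.9174194335938, 213.6602783203125), (299.4192810058594, 149.45156860351562), 81.85620880126953) [4.7 5.7 7. ]
[(479.2, -67.4, 15.3, 49.9, 24.5, 14.6), (474.4, 26.4, -15.9, 50.4, 24.4, 14.6), (445.9, -230.4, 19.6, 50.1, 23.5, 14.7)] 40.2083
```

View pics/d1.png

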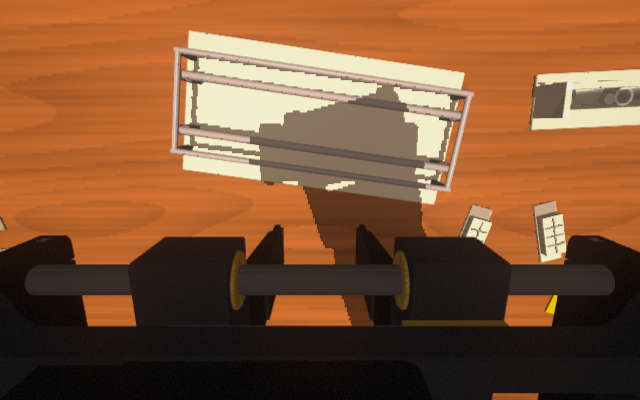

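d1 shows the empty rails inside the guard frame, corners (178,50), (470,95), (445,188), (173,150). The dryer centre is at (609.6,213.4), turned -8.2°, rails about 45 high and guards 50. All three slides are where they were. Placing the first.

```bash
sed -i 's/D=np.array.*/D=np.array([609.6,213.4]);DA=np.radians(-8.2)/' h.py; python3 - <<'E'
from h import *
pick(445.7,-230.5,19.4); place(75)
ctrl.move_pose([545,214,290],ori(-np.pi/2)); im,P=view("wrist","d2")
print(whites(P,im,54,70,(520,720,30,400)))
print(whites(P,im,46,70,(520,720,30,400)))
ctrl.move_pose([430,-50,290],ori(-np.pi/2)); im,P=view("wrist")
print(whites(P,im),read_time_s())
E
```

```text
w 23.39277391193656
placed 24.055757912930453 [ 1.4 -0.  -0.5] [620.3 287.7 127.4]
[(620.7, 286.8, -7.7, 50.0, 24.4, 59.6)]
[(610.0, 213.4, 81.8, 289.9, 102.0, 49.2), (620.6, 286.6, -8.2, 76.1, 26.9, 59.0)]
[(479.0, -67.2, 15.4, 49.9, 23.9, 14.7), (474.6, 26.8, -16.0, 49.9, 24.2, 14.7)] 49.5583
```

View pics/d2.png

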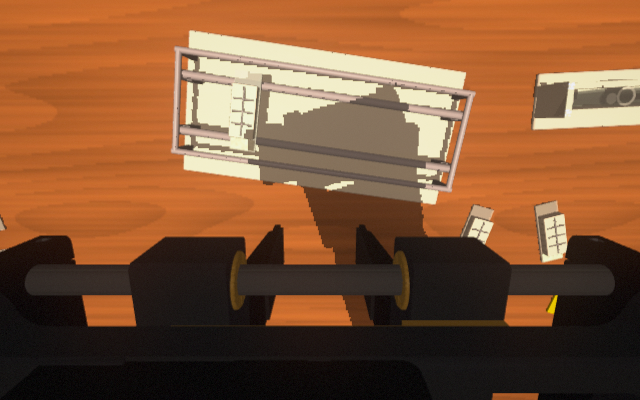

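The slide at (243,112) lies across both rails, square and centred, top at 59.6. The other two next, with a fresh look before each pick.

```bash
python3 - <<'E'
from h import *
pick(478.8,-67.1,15.4); place(0)
ctrl.move_pose([430,20,290],ori(-np.pi/2)); im,P=view("wrist"); w=whites(P,im); print(w)
s=[b for b in w if abs(b[3]-50)<3 and abs(b[4]-24.3)<2]
if len(s)==1:
    pick(s[0][0]-.3,s[0][1],s[0][2]); place(-75)
ctrl.move_pose([545,214,290],ori(-np.pi/2)); im,P=view("wrist","d3")
print(whites(P,im,54,70,(520,720,30,400)))
ctrl.move_pose([430,-150,290],ori(-np.pi/2)); im,P=view("wrist","b3"); print(whites(P,im))
im,P=view("top"); print(whites(P,im,mn=40),whites(P,im,54,70,(520,720,30,400),mn=40),read_time_s())
E
```

```text
w 23.94126660438416
placed 23.86757701455018 [-0.2 -0.3 -0. ] [609.6 213.4 127.4]
[(474.5, 26.9, -15.9, 49.9, 24.0, 14.7)]
w 24.29172615739879
placed 23.930131517420286 [ 0.1  0.1 -0.8] [598.9 139.2 127.4]
[(620.7, 286.9, -8.4, 50.0, 24.7, 59.7), (610.0, 212.8, -8.1, 50.0, 24.0, 59.7), (599.0, 138.7, -8.6, 49.8, 24.4, 59.7)]
[]
[] [(621.0, 286.7, -8.1, 50.5, 26.3, 60.2), (610.4, 212.9, -7.5, 50.2, 25.3, 60.3), (599.7, 138.9, -8.1, 50.4, 24.7, 59.9)] 65.7667
```

View pics/d3.png

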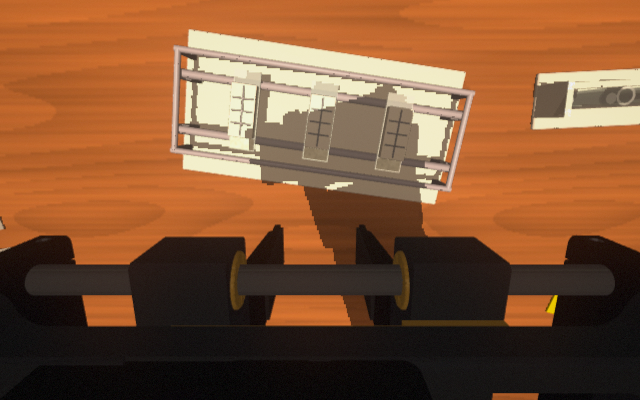

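View pics/b3.png

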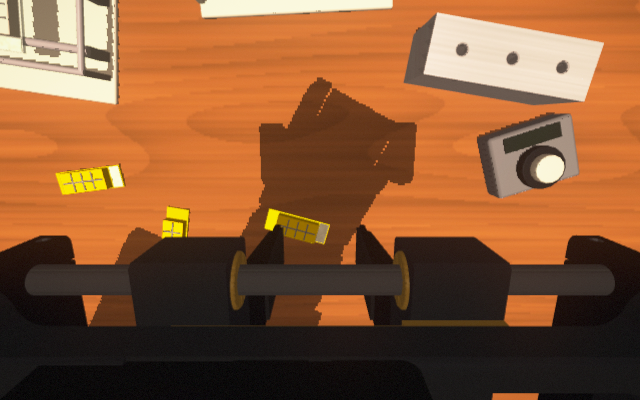

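All three slides are across the rails with gaps, at (243,112), (320,125), (394,135). Only the yellow ones are left on the bench in b3. The button cap is at (547,168). I check for stray slides across the bench in the top view, then press.

```bash
python3 - <<'E'
from h import *
im,P=view("top"); print("stray",[b for b in whites(P,im,6,22,(150,950,-700,450),mn=40)])
ctrl.gripper_to(0,10)
o=ori(-np.pi/2); bx,by=449.3,-384.4
f=np.load("w4.npz");Q=f["P"];m=(f["im"].min(-1)>140)&(Q[...,2]>38)&(Q[...,2]<60)&(abs(Q[...,0]-bx)<30)&(abs(Q[...,1]-by)<30)
print(cv2.minEnclosingCircle(Q[m][:,:2].astype(np.float32)),np.median(Q[m][:,2]))
ctrl.move_pose([bx,by,160],o); f0=read_contact_force()
for z in range(134,118,-1):
    ctrl.line_to([bx,by,z],v=40); d=(read_contact_force()-f0)[2]; print(z,round(d,1),read_position()[2].round(1),end="; ")
    if d>11: break
ctrl.dwell(.2); ctrl.line_to([bx,by,200],v=100); print(read_time_s())
E
```

```text
stray [(687.6, 281.9, 81.8, 140.6, 15.0, 7.6), (674.1, 333.7, 82.5, 41.4, 15.8, 8.5), (660.8, 110.0, 64.3, 122.4, 39.4, 7.6), (663.9, 263.7, 82.3, 32.8, 14.9, 7.5), (634.3, 338.0, -5.7, 45.1, 44.7, 7.6), (646.0, 138.9, 82.1, 128.6, 15.4, 7.8), (623.9, 262.3, 83.6, 47.8, 46.4, 7.6), (612.9, 185.0, 83.0, 48.3, 47.0, 7.8), (620.6, -185.8, -87.4, 75.2, 22.4, 7.4), (601.0, 106.4, 83.2, 51.5, 46.4, 7.5), (616.4, -90.0, -87.0, 90.5, 22.6, 7.8), (593.5, 328.1, 82.2, 61.1, 12.4, 7.4), (585.3, 266.9, 81.4, 53.0, 13.1, 7.7), (553.7, 220.9, 84.3, 298.2, 46.7, 7.6), (574.6, 192.8, 81.9, 86.9, 13.4, 7.3), (489.4, -631.6, 24.7, 84.7, 31.1, 13.9)]
((447.2041015625, -385.7725524902344), 16.249088287353516) 51.63365886343868
134 0.1 134.0; 133 0.3 133.1; 132 0.8 132.0; 131 0.8 130.9; 130 0.2 130.0; 129 0.8 129.0; 128 1.9 128.1; 127 2.5 127.0; 126 3.0 126.0; 125 3.8 125.0; 124 3.9 124.0; 123 14.0 123.7; 72.35
```

The press bottomed: 4 N of spring load, then 14 N at the stop, about 5.5 mm down. The one stray blob at (489,-632) is the round dish. Last check, then hand in.

```bash
python3 - <<'E'
from h import *
im,P=view("top","end"); print(whites(P,im,54,70,(520,720,30,400),mn=40),whites(P,im,100,125,(600,680,-240,-20),mn=8),whites(P,im,42,60,(430,470,-405,-365),mn=8))
E
```

```text
[(621.1, 286.7, -7.9, 50.2, 25.4, 60.4), (610.1, 212.7, -7.4, 50.1, 24.3, 60.3), (599.5, 138.4, -7.2, 49.7, 24.4, 59.8)] [(635.7, -101.6, 15.3, 14.0, 13.2, 116.4), (639.5, -144.7, -4.1, 13.8, 13.3, 116.9), (639.2, -192.9, 43.6, 14.1, 12.7, 115.7)] []
```

```bash
sleep 1; python3 -c "
import cv2;cv2.imwrite('pics/endc.png',cv2.resize(cv2.imread('pics/end.png')[90:290,130:530],(800,400)))"
```

```text
(no output)
```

View pics/endc.png

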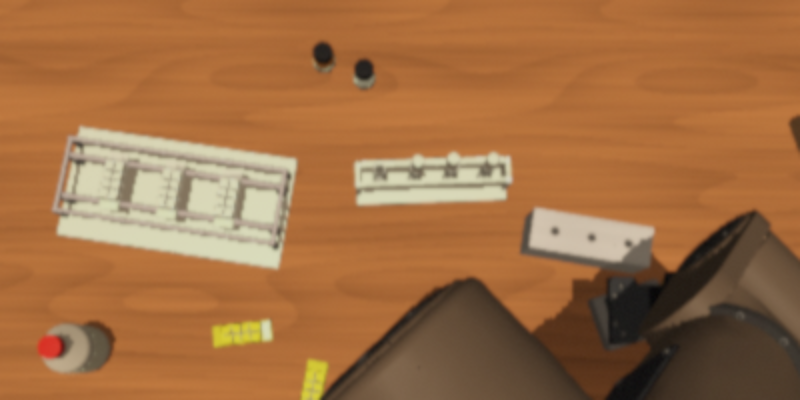

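The crop shows the slides on the rails at (115,180), (172,187), (230,197) and three caps on tubes at (417,160), (453,158), (492,158). The bystanders are unmoved and the arm is clear of everything.

```bash
python3 - <<'E'
from plant import *
print(finish_job(),read_time_s())
E
```

```text
the job is handed in; nothing more can be done
the job is handed in; nothing more can be done
```

I handed the job in with all three swabs measured fully down in their tubes, all three slides measured square and centred on the rails with gaps, and the button pressed to its stop and let go. The vials and wash bottle looked undisturbed in the last picture; no verdict came back, and the arm hid the button there, so I did not see it spring back.

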